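# Change over the supplement stirrer by its recessed slide switch

## Task

The magnetic stirrer in the aquarium cabinet is still running with nothing on it: first slide its little recessed switch fully off, to the red dot. Then find by weight which of the two identical white supplement bottles on the turntable is the full one, stand it upright inside the ring at the middle of the stirrer's plate, and with the bottle standing there slide the switch fully on again, to the green dot. Put the empty bottle in the blue tub at any time, let go of everything and leave all the other things where they are.

Things in the scene. Friction and masses are not known exactly. Their poses are not given: they have to be found in the camera images.
- stirrer: White flat magnetic stirrer, 210 (x) x 130 (y) x 46 high, fixed, stands on the board (z = 0). Origin: centre of its underside. Its x axis runs from the switch end (-x, towards the robot) to the plate end (+x).
- plate (a point): Centre of the top face of the stirrer's round steel plate: 100 diameter, 49 above the board (3 proud of the case), with a dark centring ring 84 across (the bottle stands inside it). 117 from the slot centre along the stirrer's x.
- slot (a point): Centre of the switch recess, at the level of the case's top face (46 above the board). The recess is a straight-walled pocket 98 long (stirrer's y) x 30 wide (stirrer's x) x 8 deep, flat-floored. Its +y end (left seen from the robot) is ON, green dot; its -y end is OFF, red dot. The dots are on the case beside the pocket, towards the plate.
- switch (a joint): Slide of the switch along the stirrer's +y, in m: 0 = fully off (its centre 8 mm to -y of the slot centre), 0.016 = fully on (8 mm to +y), with a stop at each end. Stays where it is left; about 1.5 N of friction. Starts on or nearly on.
- switch_top (a point): Centre of the top face of the orange ribbed switch button, level with the case top. The button is 12 long (along the slide) x 18 wide x 8 high and stands on the pocket floor, so that a fingertip lowered into the pocket beside it can push its end. When it is at one end, the pocket is free for 35 mm between the button and the nearer pocket end and for 51 mm on the other side.
- bottle_1_mid (a point): Centre (half-way up, on the axis) of one of two closed white supplement bottles of identical looks: round, 100 high, body 56 diameter up to 56 above its foot, shoulder up to 70, then a cap 43 diameter from 71 to 100. z is its axis, up. One bottle is full (about 260 g), the other empty (about 45 g), each give or take a third. Which is which cannot be seen. They stand on the turntable about 120 apart.
- bottle_2_mid (a point): The same for the other bottle.
- bottle_1: The bottle of point bottle_1_mid; origin at the centre of its foot.
- bottle_2: The bottle of point bottle_2_mid; origin at the centre of its foot.
- turntable: Round bamboo turntable, disc 260 diameter, top face 26 above the board; turns stiffly about its centre when pushed. Origin: centre of its underside. Carries the bottles and low bystanders.
- tub: Open blue tub for empties, 170 (x) x 140 (y) x 60 high, walls 4, floor 4, fixed on the board. Origin: centre of its underside.
- glass_pipe: Bystander: clear glass inflow pipe with a bend, about 165 x 50 x 13, lying on the turntable.
- check_valve: Bystander: green plastic check valve, 72 long, 24 high, lying on the turntable.
- spoon: Bystander: stainless measuring spoon, 100 long, lying on the turntable between the bottles.
- food_jar: Bystander: clear jar with a green lid, 68 diameter, 75 high, standing beyond the stirrer.
- amber_bottle: Bystander: amber bottle with a black cap, 48 diameter, 105 high, standing beyond the stirrer.
- tweezers: Bystander: long steel tweezers, 195 long, 4 high, lying on the board beyond the tub.
Not all that is in view belongs to the job. Leave any purple or yellow look-alike of the bottle_2 alone.

How it is judged:
By the outcome, as a careful person would: the job done as asked, in the order asked, and still so for the second after the job is handed in, with the robot touching nothing.
It also fails if it takes over 72 s, if anything falls off the work surface, if the arm or the gripper's body presses on something with over 40 N, if the wrist force passes 120 N, or if a joint passes its speed limit or range.

## Robot

A 6-joint arm with a two-finger parallel gripper is mounted at the origin on the work surface. World frame = base frame: x ahead of the robot, y to its left, z up, the work surface at z = 0. Lengths are in mm, angles in rad, forces in N, time in s.
With the tool pointing down it reaches from about 275 to 1000 mm from the base axis. Payload 8.4 kg.
Tool frame: the origin (TCP) lies at the very end of the fingers, on their centre line; the grasp point (between the pads) lies 19 mm behind it; z points along the fingers, y is the direction in which the jaws open and shut (so a half turn about z gives the same grasp; the last joint's range is limited). The gripper opens to 85 mm and grips with 20 to 120 N. Pads are 22 mm wide; open, the fingers measure 114 mm over their backs; the gripper's body (76 mm by 85 mm) begins 54 mm behind the grasp point. The pads swing forward as they close: fully open they stand 13 mm farther back than shut.
Start: joints at [-1.201, 0.353, 1.633, -0, 1.155, -0.002], TCP at [227.057, -582.3, 231.281] pointing down, gripper open.
Joint ranges: [-2.63, 2.63], [-0.92, 2.1], [0.06, 2.66], [-1.3, 4.44], [0, 2.69], [-3.02, 3.02]. Speed limits (rad/s): [2.22, 2.22, 2.79, 3.14, 3.14, 3.14].

## Interface

Orientations are given as [roll, pitch, yaw] about the fixed x, y, z axes, in that order (R = Rz(yaw) Ry(pitch) Rx(roll)).
In Python, from rig import readout, grab_frame, calibration, r gives the robot as it stands. The module is installed in compiled form; this text tells all that it offers.
- The arm moves only by the tool play_rows, never from a script. Its argument "rows" is a list of rows, each a list of 3 entries, a list of its own where there are three numbers: the closure in counts, from 0 (fully open) to 255 (shut), then the shift along the tool's x, y, z in cm, then the turn, a rotation vector about the tool's x, y, z in rad. In form: [[gripper, [dx, dy, dz], [rx, ry, rz]], ...]. A call has 1 to 12 rows; each row is the pose to reach, as a shift and turn from the pose commanded when the call began, along the tool's axes at that moment; what a row does not reach only later rows make up. A row lasts 1/12 s, in which the tool goes at most 41.7 mm and 7.16 degrees, less where a joint would pass 70% of its speed; a pose out of reach is approached as far as the arm can. A call with a gripper value outside its range is refused whole. The fingers move at their own pace and stop on an object; "squeeze" is the grip in N (left out, the last holds). Time passes only in rows, so rows that repeat a pose let the fingers close. It gives the time, the measured TCP pose, the force and the opening at its end, in the units of the state.
- readout.sense(): the state, without advancing time (a new reading comes with each control period).
- grab_frame(name): name is "side" or "top" or "wrist"; returns (picture, depth): 400x640x3 uint8, red, green, blue; 400x640 float32, mm along the optical axis (not along the pixel's ray), 0 where there is no reading.
- calibration(name): a dict with "vfov" (degrees; the focal length in pixels is half the picture's height over the tangent of half this angle, whatever the lens; pixels are square), "cx", "cy" (the principal point, pixels), "cam_to_world" (4x4, takes a point from camera to world coordinates). Camera axes: x right, y down, z forward; pixel columns grow to the right and rows downward; lengths in mm; the calibration is good to about 2 mm. A picture is of the moment at which its call begins: read the wrist's pose just before it. calibration takes no time and is no camera call; for the wrist camera it gives the pose at the moment of the call.
- r.sign_off(): hands the job in, once; it reports no verdict.
The state is a dict: "clock": time; "qpos": joint angles; "qvel": joint speeds; "joint_efforts": joint torques, N m; "eef_pos": TCP position; "tcp_rot": TCP orientation; "contact_force": force on the tool from outside, world axes, zero at the start; "wrist_torque": the same for the moment, N m; "opening": opening from 0.0 (shut) to 1.0 (fully open).
Only numpy, scipy, OpenCV 4.12 (cv2) and the standard library are available. Lean on these libraries where they do the work, as an engineer would, in place of code of your own. Each camera call takes 0.05 s, during which the arm holds its last target.

## Working session

There is one attempt and no reset: what is moved stays moved. The work goes in short steps, Python scripts to look and compute and a tool call to move; the robot and the scene stay as the last step left them, time stands still between calls to the robot, and variables do not carry over. Pictures are saved under pics/ and viewed, and the job is handed in when it is done.

Besides the shell and the picture viewer there is one more tool, called after ">>>" as name(argument=value, ...) on one line, values as JSON. play_rows: Moves the arm, as the interface text tells. Its arguments: {"type":"object","properties":{"rows":{"type":"array"},"squeeze":{"type":"number"}},"required":["rows"]}

```bash
mkdir -p pics; cat > h.py <<'E'
import numpy as np, cv2
from rig import readout, grab_frame, calibration, r
def save(n,f):
    p,d=grab_frame(n); c=calibration(n)
    cv2.imwrite(f'pics/{f}.png',cv2.cvtColor(p,cv2.COLOR_RGB2BGR)); np.savez(f'{f}.npz',p=p,d=d,M=c['cam_to_world'],cx=c['cx'],cy=c['cy'],v=c['vfov'])
    return p,d,c
def world(f):
    z=np.load(f+'.npz'); d=z['d']; h,w=d.shape
    F=h/2/np.tan(np.radians(z['v'])/2)
    v,u=np.mgrid[:h,:w]
    P=np.stack([(u-z['cx'])/F*d,(v-z['cy'])/F*d,d,np.ones_like(d)],-1)@np.array(z['M']).T
    return z['p'],d,P[...,:3]
E
python3 - <<'E'
from h import *
s=readout.sense();print(s)
for n in('top','side','wrist'):
    p,d,c=save(n,n+'0');print(n,c)
E
```

```text
{'clock': 0.0, 'qpos': array([-1.20139798e+00,  3.53625768e-01,  1.63411085e+00,  1.35362862e-05,
        1.15516594e+00, -2.42198957e-03]), 'qvel': array([-6.53880595e-04,  1.72242286e-05,  1.63816259e-03,  4.76792177e-04,
       -3.33210598e-05,  6.63835309e-04]), 'joint_efforts': array([ 1.86070676e-03, -6.05248189e+01, -3.42070127e+01,  4.78273591e-05,
        9.35248390e-03,  7.18245985e-06]), 'eef_pos': array([ 226.89895103, -581.87676159,  230.58560278]), 'tcp_rot': array([-3.14028278e+00, -1.55492013e-05,  3.71814850e-01]), 'contact_force': array([ 0.47876911,  0.60308839, -0.2549692 ]), 'wrist_torque': array([ 0.03160155, -0.01259624, -0.01771125]), 'opening': 0.998390250023693}
top {'vfov': 50.595592683359385, 'cx': 316.4140583805783, 'cy': 196.69409364241648, 'cam_to_world': array([[ 1.45662412e-03, -9.83378341e-01,  1.81562434e-01,
         3.39049992e+02],
       [-9.99950046e-01, -3.22773952e-03, -9.45976402e-03,
         3.39406189e+01],
       [ 9.88856329e-03, -1.81539585e-01, -9.83333919e-01,
         1.30614697e+03],
       [ 0.00000000e+00,  0.00000000e+00,  0.000
[... 223 characters left out ...]

       [-4.41993150e-01,  6.70663636e-01, -5.95694840e-01,
         6.52476772e+02],
       [ 1.14457833e-02, -6.59812501e-01, -7.51343102e-01,
         8.64870047e+02],
       [ 0.00000000e+00,  0.00000000e+00,  0.00000000e+00,
         1.00000000e+00]])}
wrist {'vfov': 67.52445650162072, 'cx': 318.3645470696015, 'cy': 195.01134559581178, 'cam_to_world': array([[ 3.63146820e-01, -8.87609381e-01, -2.83326621e-01,
         2.99814305e+02],
       [-9.31731739e-01, -3.46143953e-01, -1.09819539e-01,
        -5.54286837e+02],
       [-5.94943259e-04,  3.03865021e-01, -9.52714907e-01,
         3.73620985e+02],
       [ 0.00000000e+00,  0.00000000e+00,  0.00000000e+00,
         1.00000000e+00]])}
```

View pics/top0.png

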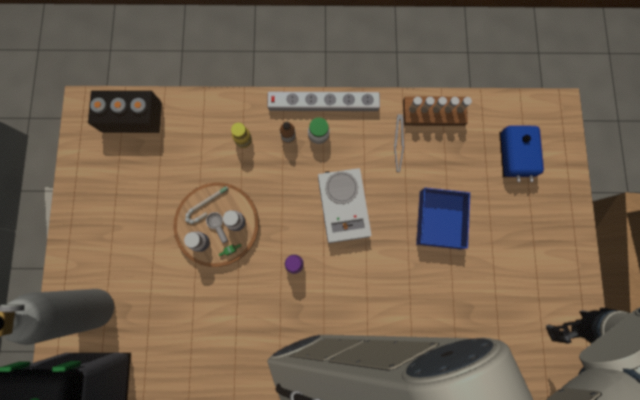

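View pics/side0.png

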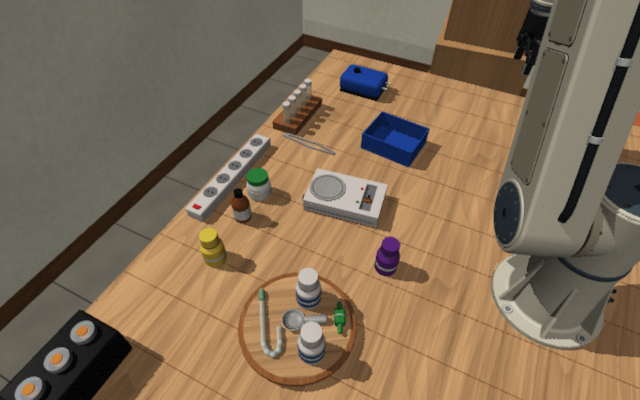

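View pics/wrist0.png

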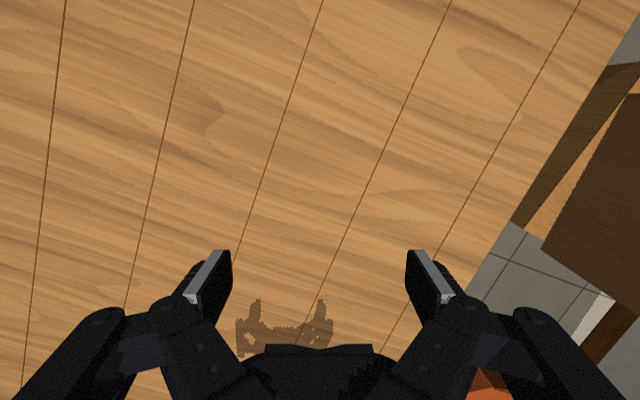

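The top view shows the stirrer at (345,205) with its plate at (342,187) and switch at (348,226). The turntable is at (217,224), with white bottles at (196,241) and (233,219). The tub is at (444,218). The purple (294,264) and yellow (240,132) bottles are look-alikes. Now I'll measure.

```bash
cat > m.py <<'E'
from h import *
def region(P,m,c,rad): return m&(np.hypot(P[...,0]-c[0],P[...,1]-c[1])<rad)
def circ(x,y):
    A=np.c_[x,y,np.ones_like(x)];s=np.linalg.lstsq(A,x*x+y*y,rcond=None)[0];c=s[:2]/2;return c,np.sqrt(s[2]+c@c)
E
python3 - <<'E'
from m import *
for cam in('top0','side0'):
    p,d,P=world(cam); z=P[...,2]; ok=d>0
    pts={'top0':dict(stir=(205,343),plate=(187,342),b1=(241,196),b2=(219,233),tub=(218,444),tt=(224,217),board=(300,250)),'side0':dict(stir=(203,345),plate=(187,328),b1=(332,312),b2=(278,308),tub=(140,395),tt=(325,270),board=(250,280))}[cam]
    print(cam,{k:P[v].round(0).tolist() for k,v in pts.items()})
    c=P[pts['stir']]
    m=region(P,ok&(z>38)&(z<60),c,150)
    n,l=cv2.connectedComponents(m.astype(np.uint8)); 
    m=l==l[pts['plate']]
    r_=cv2.minAreaRect(P[m][:,:2].astype(np.float32)); print('stirrer',r_,np.median(z[m]))
    for b in('b1','b2'):
        m=region(P,ok&(z>118)&(z<135),P[pts[b]],45); q=P[m]; print(b,m.sum(),q.mean(0),cv2.minEnclosingCircle(q[:,:2].astype(np.float32)))
    m=region(P,ok&(z>52)&(z<68),P[pts['tub']],150);q=P[m]; print('tub',m.sum(),cv2.minAreaRect(q[:,:2].astype(np.float32)))
    m=region(P,ok&(z>18)&(z<34),P[pts['tt']],170);q=P[m]; print('tt',m.sum(),cv2.minEnclosingCircle(q[:,:2].astype(np.float32)),np.median(q[:,2]))
    hsv=cv2.cvtColor(p,cv2.COLOR_RGB2HSV)
    for nm,lo,hi in(('orange',(5,150,120),(18,255,255)),('green',(45,120,60),(85,255,255)),('red',(172,120,80),(180,255,255)),('red2',(0,150,80),(5,255,255))):
        m=region(P,(cv2.inRange(hsv,lo,hi)>0)&(z>30)&(z<60),c,130); print(nm,m.sum(),P[m].mean(0) if m.any() else'')
p=np.load('top0.npz')['p'];q=np.load('side0.npz')['p']
a=cv2.resize(p[160:250,300:390],None,fx=4.4,fy=4.4,interpolation=cv2.INTER_CUBIC);b=cv2.resize(q[160:250,300:390],None,fx=4.4,fy=4.4,interpolation=cv2.INTER_CUBIC)
cv2.imwrite('pics/c1.png',np.hstack([a,b])[...,::-1])
a=cv2.resize(p[180:270,170:260],None,fx=4.4,fy=4.4,interpolation=cv2.INTER_CUBIC);b=cv2.resize(q[265:385,235:355],(396,396),interpolation=cv2.INTER_CUBIC)
cv2.imwrite('pics/c2.png',np.hstack([a,b])[...,::-1])
E
```

```text
top0 {'stir': [547.0, -59.0, 42.0], 'plate': [602.0, -56.0, 47.0], 'b1': [431.0, 357.0, 123.0], 'b2': [492.0, 256.0, 129.0], 'tub': [513.0, -375.0, 5.0], 'tt': [490.0, 323.0, 28.0], 'board': [265.0, 220.0, 3.0]}
stirrer ((550.1806640625, -61.98756408691406), (210.9818115234375, 130.77850341796875), 8.639450073242188) 45.96980407668025
b1 190 [435.92687106 369.02802459 124.83599095] ((436.1935119628906, 369.873046875), 21.76496124267578)
b2 186 [497.14360276 263.99948365 124.79478134] ((497.2665710449219, 264.20501708984375), 21.401580810546875)
tub 354 ((509.49713134765625, -363.1325988769531), (142.4910125732422, 171.21551513671875), 83.79136657714844)
tt 4301 ((492.3982849121094, 327.8066101074219), 130.30886840820312) 25.244318684928885
orange 0 
green 0 
red 0 
red2 0 
side0 {'stir': [532.0, -23.0, 47.0], 'plate': [597.0, -51.0, 52.0], 'b1': [431.0, 372.0, 131.0], 'b2': [492.0, 271.0, 129.0], 'tub': [509.0, -385.0, 5.0], 'tt': [541.0, 359.0, 29.0], 'board': [630.0, 165.0, 4.0]}
stirrer ((548.03515625, -62.55725860595703), (210.29849243164062, 135.0296630859375), 8.498372077941895) 48.39607107650852
b1 411 [433.05453258 371.09842933 127.43669334] ((433.8471984863281, 369.449462890625), 21.565120697021484)
b2 323 [494.55911585 266.33271742 127.03822554] ((495.7674255371094, 264.6850891113281), 21.734004974365234)
tub 438 ((507.70941162109375, -364.4722900390625), (149.211669921875, 171.36614990234375), 84.28775787353516)
tt 6946 ((491.14422607421875, 327.14373779296875), 130.25279235839844) 28.067499894458706
orange 10 [484.91074637 -59.3901256   46.49864831]
green 2 [504.94870424 -41.19345036  48.49111896]
red 0 
red2 2 [512.81988167 -92.0941902   49.87362932]
```

View pics/c1.png

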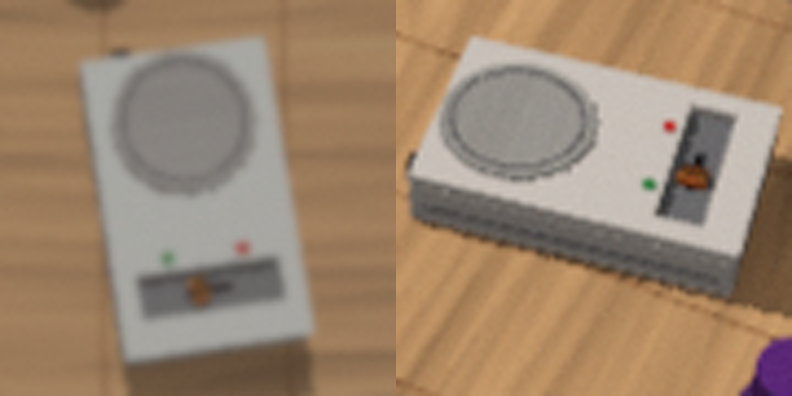

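View pics/c2.png

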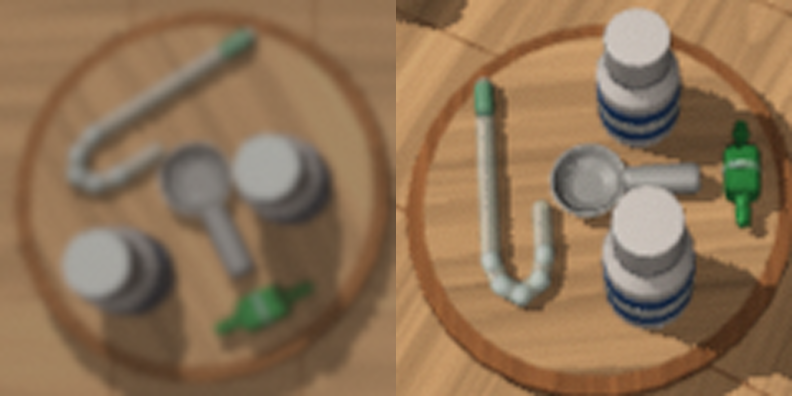

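```bash
cat > go.py <<'E'
from m import *
from scipy.spatial.transform import Rotation as R
import sys
def st():
    s=readout.sense(); print('t',round(s['clock'],2),'pos',s['eef_pos'].round(1),'rpy',s['tcp_rot'].round(3),'F',s['contact_force'].round(1),'op',round(s['opening'],3)); return s
def plan(x,y,z,yaw):
    s=st(); R0=R.from_euler('xyz',s['tcp_rot']); 
    d=R0.inv().apply(np.array([x,y,z])-s['eef_pos'])/10
    rv=(R0.inv()*R.from_euler('xyz',[np.pi,0,yaw])).as_rotvec()
    print('shift cm',d.round(2),'rot',rv.round(3),'rows',round(np.linalg.norm(d)*10/41.7,1),round(np.degrees(np.linalg.norm(rv))/7.16,1))
if __name__=='__main__': plan(*map(float,sys.argv[1:5]))
E
python3 go.py 486 -71 240 1.8
```

```text
t 0.15 pos [ 226.9 -582.   230.7] rpy [-3.141  0.     0.372] F [ 0.2 -0.1  0.5] op 1.0
shift cm [ 42.7  -38.19  -0.89] rot [-1.000e-03 -1.000e-03 -1.428e+00] rows 13.7 11.4
```

>>> play_rows(rows=[[0,[42.7,-38.2,0],[0,0,-1.43]],[0,[42.7,-38.2,0],[0,0,-1.43]],[0,[42.7,-38.2,0],[0,0,-1.43]],[0,[42.7,-38.2,0],[0,0,-1.43]],[0,[42.7,-38.2,0],[0,0,-1.43]],[0,[42.7,-38.2,0],[0,0,-1.43]],[0,[42.7,-38.2,0],[0,0,-1.43]],[0,[42.7,-38.2,0],[0,0,-1.43]],[0,[42.7,-38.2,0],[0,0,-1.43]],[0,[42.7,-38.2,0],[0,0,-1.43]],[0,[42.7,-38.2,0],[0,0,-1.43]],[0,[42.7,-38.2,0],[0,0,-1.43]]])

```text
clock: 1.15
eef_pos: [453.5, -134.3, 231.4]
tcp_rot: [3.141, 0.0, 1.809]
contact_force: [0.4, -0.7, -0.4]
opening: 1.004
```

```bash
python3 go.py 486 -71 240 3.292
```

```text
t 1.15 pos [ 453.5 -134.3  231.4] rpy [3.141 0.    1.809] F [ 0.4 -0.7 -0.4] op 1.004
shift cm [ 5.39  4.65 -0.86] rot [ 0.     0.    -1.483] rows 1.7 11.9
```

>>> play_rows(rows=[[0,[5.4,4.6,-0.9],[0,0,-1.48]],[0,[5.4,4.6,-0.9],[0,0,-1.48]],[0,[5.4,4.6,-0.9],[0,0,-1.48]],[0,[5.4,4.6,-0.9],[0,0,-1.48]],[0,[5.4,4.6,-0.9],[0,0,-1.48]],[0,[5.4,4.6,-0.9],[0,0,-1.48]],[0,[5.4,4.6,-0.9],[0,0,-1.48]],[0,[5.4,4.6,-0.9],[0,0,-1.48]],[0,[5.4,4.6,-0.9],[0,0,-1.48]],[0,[5.4,4.6,-0.9],[0,0,-1.48]],[0,[5.4,4.6,-0.9],[0,0,-1.48]],[0,[5.4,4.6,-0.9],[0,0,-1.48]]])

```text
clock: 2.15
eef_pos: [485.3, -73.2, 240.1]
tcp_rot: [3.141, -0.0, -2.995]
contact_force: [-0.1, 0.0, 0.6]
opening: 0.999
```

```bash
python3 - <<'E'
from go import *
st(); save('wrist','w1'); st()
E
```

```text
t 2.15 pos [485.3 -73.2 240.1] rpy [ 3.141 -0.    -2.995] F [-0.1  0.   0.6] op 0.999
t 2.2 pos [485.4 -73.2 240.1] rpy [ 3.141 -0.    -2.989] F [ 0.3 -1.   0.6] op 0.999
```

View pics/w1.png

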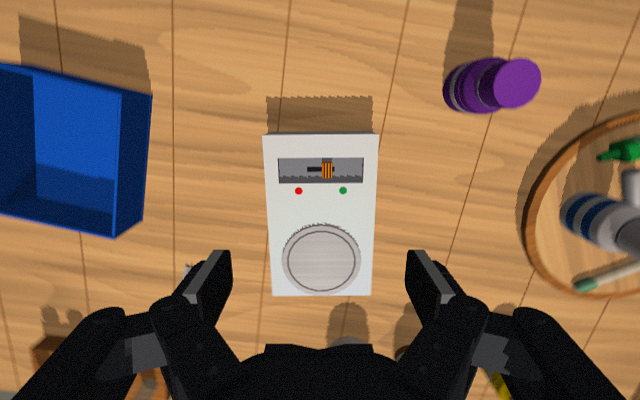

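The wrist view shows the slot at about (321,170), the orange button at (327,170) towards the green dot (343,190), the red dot at (298,190), and the plate at (321,259). I'll compute their positions.

```bash
python3 - <<'E'
from m import *
p,d,P=world('w1'); z=P[...,2]
print('med z case',np.median(z[210:215,285:355]),'plate',np.median(z[250:265,310:330]))
m=np.zeros(d.shape,np.uint8); m[100:320,240:400]=((z>40)&(z<60))[100:320,240:400]
n,l=cv2.connectedComponents(m); m=l==l[210,320]
b=cv2.minAreaRect(P[m][:,:2].astype(np.float32));print('stirrer',b)
th=np.radians(b[2] if b[2]<45 else b[2]-90); ux=np.array([np.cos(th),np.sin(th)]);uy=np.array([-ux[1],ux[0]])
g=cv2.cvtColor(p,cv2.COLOR_RGB2GRAY); hsv=cv2.cvtColor(p,cv2.COLOR_RGB2HSV)
# pixel -> plane
c=np.load('w1.npz');F=200/np.tan(np.radians(c['v'])/2);M=c['M']
def pl(u,v,h):
    r=M[:3,:3]@np.array([(u-c['cx'])/F,(v-c['cy'])/F,1]);o=M[:3,3];return (o+r*(h-o[2])/r[2])[:2]
ctr=np.array(b[0])
# pocket: dark pixels inside case
pm=np.zeros(d.shape,np.uint8);pm[150:188,270:372]=(g[150:188,270:372]<150)
ys,xs=np.nonzero(pm);print('pocket px',xs.min(),xs.max(),ys.min(),ys.max())
q=np.array([pl(u,v,46) for u,v in zip(xs,ys)]);bb=cv2.minAreaRect(q.astype(np.float32));print('pocket@46',bb)
s=np.array(bb[0]);print('slot in stirrer',(s-ctr)@ux,(s-ctr)@uy)
for nm,lo,hi,h in(('orange',(5,150,90),(22,255,255),46),('green',(45,120,60),(85,255,255),46),('red',(0,170,100),(4,255,255),46)):
    mm=cv2.inRange(hsv,lo,hi);mm[:150]=0;mm[200:]=0;mm[:,:270]=0;mm[:,370:]=0
    ys,xs=np.nonzero(mm);w=np.array([pl(u,v,h) for u,v in zip(xs,ys)]);print(nm,len(xs),xs.min(),xs.max(),ys.min(),ys.max(),w.mean(0),'rel slot',(w.mean(0)-s)@ux,(w.mean(0)-s)@uy)
pm=(z>47.8)&m&(np.hypot(*(P[...,:2]-(ctr+53*ux)).transpose(2,0,1))<60)
print('plate',cv2.minEnclosingCircle(P[pm][:,:2].astype(np.float32)),pm.sum(),'from slot+117',s+117*ux, 'th',np.degrees(th))
x0=240;im=cv2.resize(p[120:310,240:400],None,fx=3.1,fy=3.1,interpolation=cv2.INTER_CUBIC);cv2.imwrite('pics/c3.png',im[...,::-1])
E
```

```text
med z case 46.47586578320647 plate 49.4475967952759
stirrer ((548.6307983398438, -61.62195587158203), (210.1876983642578, 130.29733276367188), 8.825424194335938)
pocket px 278 363 158 187
pocket@46 ((487.893310546875, -71.09644317626953), (34.312721252441406, 98.21014404296875), 8.76559829711914)
slot in stirrer -61.47199706369427 -0.04370456355345283
orange 119 322 332 162 177 [482.77483533 -64.93140746] rel slot -4.112008015634541 6.877342796794232
green 33 340 345 187 193 [504.61609018 -42.15348646] rel slot 20.96534243941477 26.034602332440762
red 35 295 301 188 193 [512.96487883 -93.56178005] rel slot 21.328001572805817 -26.045944898936284
plate ((597.3977661132812, -56.529029846191406), 58.75502014160156) 4332 from slot+117 [603.50807721 -53.14579614] th 8.825424194335938
```

View pics/c3.png

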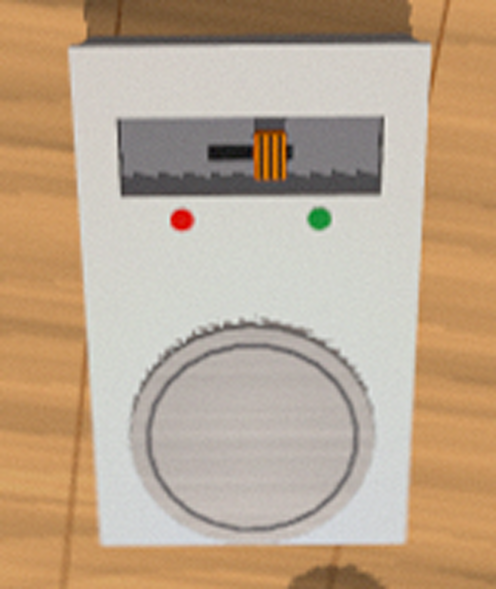

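```bash
python3 - <<'E'
import numpy as np
c=np.load('w1.npz');F=200/np.tan(np.radians(c['v'])/2);M=c['M']
def pl(u,v,h):
    r=M[:3,:3]@np.array([(u-c['cx'])/F,(v-c['cy'])/F,1]);o=M[:3,3];return (o+r*(h-o[2])/r[2])[:2]
f=lambda X,Y:(240+X/3.1-.5,120+Y/3.1-.5)
ctr=np.array([548.63,-61.62]);t=np.radians(8.8);ux=np.array([np.cos(t),np.sin(t)]);uy=np.array([-ux[1],ux[0]])
def rel(w):return np.round([(w-ctr)@ux,(w-ctr)@uy],1)
for n,X,Y,h in[('pTL',118,117,46),('pTR',383,117,46),('pBL',121,195,46),('pBR',381,195,46),('btnL',254,155,46),('btnR',288,155,46),('btnTop',270,130,46),('btnBot',270,181,46),('ring',252,437,49),('ringT',252,344,49),('ringB',252,530,49),('ringL',147,437,49),('ringR',357,437,49),('redR',182,220,46)]:
    w=pl(*f(X,Y),h);print(n,w.round(1),rel(w))
E
```

```text
pTL [ 477.5 -122. ] [-79.5 -48.8]
pTR [462.7 -26. ] [-79.5  48.4]
pBL [ 506.8 -117.6] [-49.9 -48.9]
pBR [491.9 -20.9] [-49.9  48.9]
btnL [484.  -70.5] [-65.3   1.1]
btnR [482. -58.] [-65.3  13.7]
btnTop [473.8 -66.1] [-74.7   7. ]
btnBot [492.9 -63. ] [-55.3   7.1]
ring [599.  -53.3] [51.   0.6]
ringT [558.3 -59.6] [9.9 0.5]
ringB [642.5 -46.4] [95.1  0.6]
ringL [605.5 -95.4] [ 51.  -42.1]
ringR [592.5 -11.1] [51.1 43.2]
redR [513.  -93.6] [-40.1 -26.1]
```

```bash
python3 go.py 483.6 -64.2 70 3.295
```

```text
t 2.2 pos [485.4 -73.2 240.1] rpy [ 3.141 -0.    -2.989] F [ 0.3 -1.   0.6] op 0.999
shift cm [ 0.03  0.91 17.01] rot [ 0. -0. -0.] rows 4.1 0.0
```

>>> play_rows(rows=[[175,[0.03,0.91,4.2],[0,0,0]],[175,[0.03,0.91,8.4],[0,0,0]],[175,[0.03,0.91,12.5],[0,0,0]],[175,[0.03,0.91,17],[0,0,0]],[175,[0.03,0.91,17],[0,0,0]],[175,[0.03,0.91,17],[0,0,0]]], squeeze=20)

```text
clock: 2.7
eef_pos: [482.0, -64.0, 68.5]
tcp_rot: [3.14, -0.006, -3.003]
contact_force: [1.2, -0.1, -0.1]
opening: 0.313
```

```bash
python3 - <<'E'
from go import *
st(); save('wrist','w2'); save('side','s2')
p=np.load('s2.npz')['p'];cv2.imwrite('pics/c4.png',np.hstack([cv2.resize(p[110:260,260:440],(480,400),interpolation=cv2.INTER_CUBIC),cv2.resize(np.load('w2.npz')['p'],(320,200)).repeat(2,0)[:400] if 0 else np.zeros((400,4,3),np.uint8)])[...,::-1])
plan(483.6,-64.2,46,3.295)
E
```

```text
t 2.7 pos [482.  -64.   68.5] rpy [ 3.14  -0.006 -3.003] F [ 1.2 -0.1 -0.1] op 0.313
t 2.8 pos [485.2 -64.4  71.9] rpy [-3.141e+00  2.000e-03 -3.002e+00] F [-0.9 -0.1  0.3] op 0.312
shift cm [0.16 0.05 2.59] rot [-0.     0.002 -0.014] rows 0.6 0.1
```

View pics/c4.png

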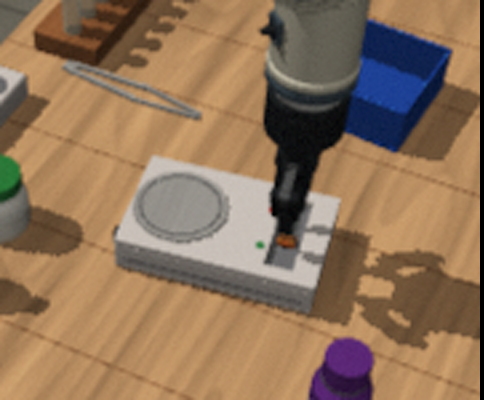

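View pics/w2.png

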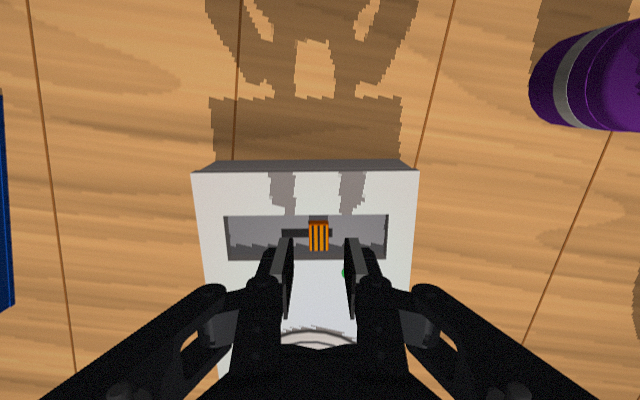

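>>> play_rows(rows=[[175,[0,0,0.7],[0,0,0]],[175,[0,0,1.4],[0,0,0]],[175,[0,0,2.1],[0,0,0]],[175,[0,0,2.6],[0,0,0]],[175,[0,0,2.6],[0,0,0]],[175,[0,0,2.6],[0,0,0]]])

```text
clock: 3.3
eef_pos: [483.7, -64.2, 44.1]
tcp_rot: [3.141, -0.001, -3.001]
contact_force: [0.4, -0.0, 0.8]
opening: 0.314
```

```bash
python3 - <<'E'
from go import *
save('wrist','w3')
p=np.load('w3.npz')['p'];cv2.imwrite('pics/c5.png',cv2.resize(p[170:370,180:440],None,fx=3,fy=3,interpolation=cv2.INTER_CUBIC)[...,::-1])
plan(483.9,-64.2,42,3.295)
E
```

```text
t 3.35 pos [483.9 -64.3  44.3] rpy [ 3.142 -0.    -3.001] F [ 0.1 -0.8 -0.3] op 0.312
shift cm [0.   0.01 0.23] rot [ 0.    -0.    -0.013] rows 0.1 0.1
```

View pics/c5.png

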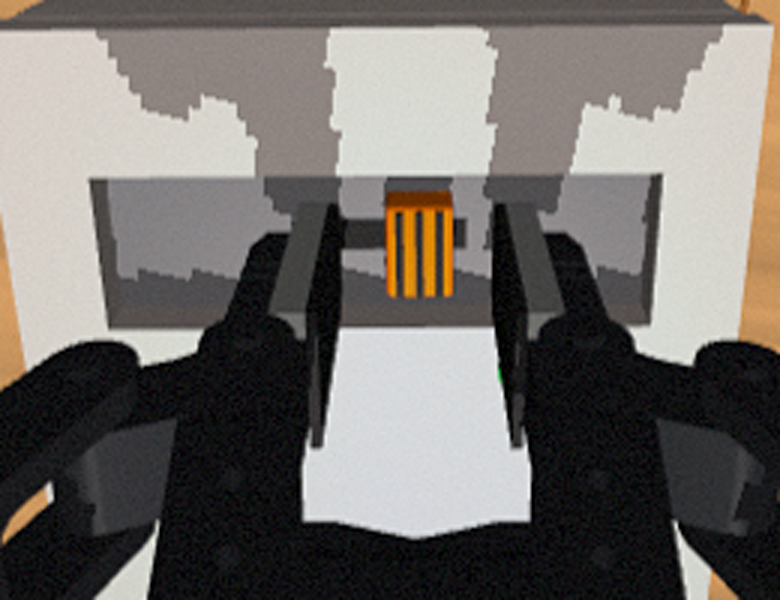

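>>> play_rows(rows=[[175,[0,0,0.2],[0,0,-0.012]],[175,[0,0,0.4],[0,0,-0.012]],[175,[0,0,0.4],[0,0,-0.012]],[175,[0,0,0.4],[0,0,-0.012]]])

```text
clock: 3.68
eef_pos: [483.9, -64.2, 40.2]
tcp_rot: [3.142, -0.0, -2.989]
contact_force: [-0.3, -0.4, 0.2]
opening: 0.312
```

>>> play_rows(rows=[[175,[0,-0.4,0],[0,0,0]],[175,[0,-0.8,0],[0,0,0]],[175,[0,-1.2,0],[0,0,0]],[175,[0,-1.6,0],[0,0,0]],[175,[0,-2.0,0],[0,0,0]],[175,[0,-2.2,0],[0,0,0]],[175,[0,-2.2,0],[0,0,0]]])

```text
clock: 4.27
eef_pos: [487.3, -86.3, 40.3]
tcp_rot: [3.141, -0.0, -2.99]
contact_force: [-1.7, 1.3, 0.8]
opening: 0.317
```

```bash
python3 - <<'E'
from go import *
save('wrist','w4');st()
p=np.load('w4.npz')['p'];cv2.imwrite('pics/c6.png',cv2.resize(p[170:370,180:440],None,fx=3,fy=3,interpolation=cv2.INTER_CUBIC)[...,::-1])
E
```

```text
t 4.32 pos [487.3 -86.3  40.3] rpy [ 3.142  0.    -2.99 ] F [-0.4  1.1  1.1] op 0.314
```

View pics/c6.png

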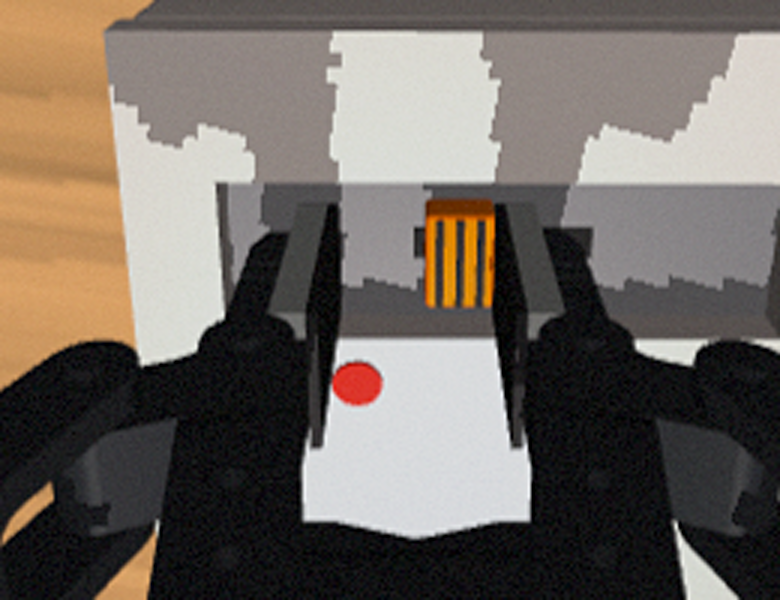

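Pushing works: the button has moved and I read only its friction. I'll go on until the stop shows in the force.

>>> play_rows(rows=[[175,[0,-0.1,0],[0,0,0]],[175,[0,-0.2,0],[0,0,0]],[175,[0,-0.2,0],[0,0,0]],[175,[0,-0.2,0],[0,0,0]]])

```text
clock: 4.65
eef_pos: [487.3, -86.6, 40.3]
tcp_rot: [3.14, -0.0, -2.99]
contact_force: [-0.3, 12.6, 2.6]
opening: 0.314
```

>>> play_rows(rows=[[175,[0,0.3,0],[0,0,0]],[175,[0,0.4,-0.5],[0,0,0]],[175,[0,0.4,-3],[0,0,0]],[100,[0,0.4,-7],[0,0,0]],[0,[0,0.4,-11],[0,0,0]],[0,[0,0.4,-15],[0,0,0]],[0,[0,0.4,-17],[0,0,0]]])

```text
clock: 5.23
eef_pos: [488.7, -84.7, 215.4]
tcp_rot: [-3.139, 0.006, -2.989]
contact_force: [2.1, 0.4, 0.1]
opening: 0.866
```

```bash
python3 - <<'E'
from go import *
save('wrist','w5');plan(496.5,264.5,210,3.295)
p=np.load('w5.npz')['p'];cv2.imwrite('pics/c7.png',cv2.resize(p[100:300,220:440],None,fx=3,fy=3,interpolation=cv2.INTER_CUBIC)[...,::-1])
E
```

```text
t 5.28 pos [490.2 -84.9 217.5] rpy [-3.138  0.009 -2.989] F [ 2.1 -0.5  3.5] op 0.945
shift cm [-5.92 34.44  0.68] rot [-0.004  0.009 -0.001] rows 8.4 0.1
```

View pics/c7.png

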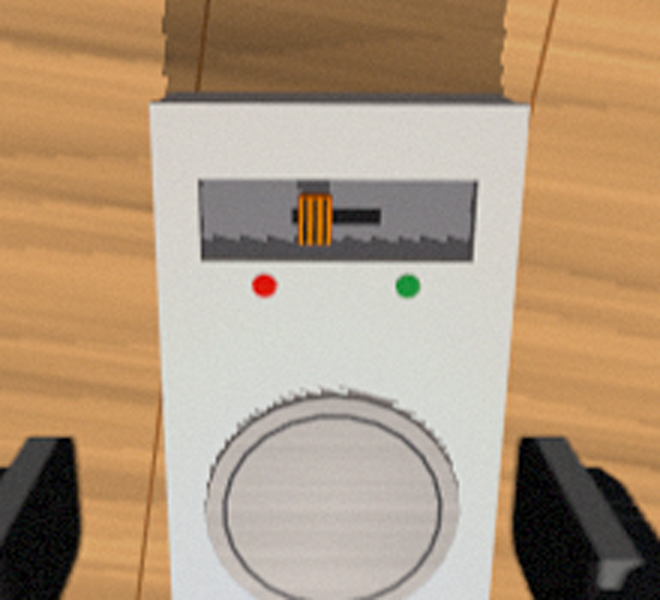

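The switch button is now about 8 mm to the red side of the pocket centre, so it is fully off. Next I go above the nearer bottle.

>>> play_rows(rows=[[0,[-5.9,34.4,0.5],[0,0,0]],[0,[-5.9,34.4,0.5],[0,0,0]],[0,[-5.9,34.4,0.5],[0,0,0]],[0,[-5.9,34.4,0.5],[0,0,0]],[0,[-5.9,34.4,0.5],[0,0,0]],[0,[-5.9,34.4,0.5],[0,0,0]],[0,[-5.9,34.4,0.5],[0,0,0]],[0,[-5.9,34.4,0.5],[0,0,0]],[0,[-5.9,34.4,0.5],[0,0,0]],[0,[-5.9,34.4,0.5],[0,0,0]],[0,[-5.9,34.4,0.5],[0,0,0]],[0,[-5.9,34.4,0.5],[0,0,0]]])

```text
clock: 6.28
eef_pos: [492.9, 263.6, 205.1]
tcp_rot: [-3.141, -0.001, -2.989]
contact_force: [0.4, 0.3, 0.9]
opening: 1.003
```

```bash
python3 - <<'E'
from go import *
save('wrist','w6');s=st()
p,d,P=world('w6')
for c in((496.5,264.5),(435,369.5)):
    m=region(P,(d>0)&(P[...,2]>120)&(P[...,2]<132),c,40)
    print(m.sum(), cv2.minEnclosingCircle(P[m][:,:2].astype(np.float32)) if m.sum()>5 else '')
E
```

```text
t 6.33 pos [493.1 263.4 205.1] rpy [-3.141 -0.    -2.99 ] F [ 0.5 -0.5 -0.6] op 1.004
2187 ((496.5520324707031, 264.426513671875), 21.455488204956055)
2690 ((435.4539489746094, 369.1269836425781), 21.66558074951172)
```

View pics/w6.png

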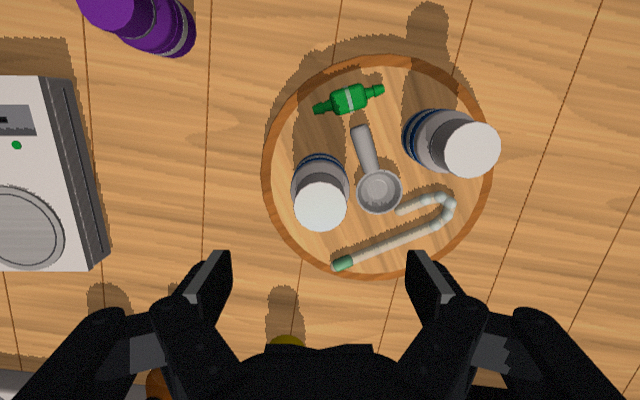

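Bottle_2's white cap is at (320,205) under the tool, and bottle_1's is at (470,150). Both match the top-view positions to within 1 mm. I'll grip the near one by its cap.

>>> play_rows(rows=[[0,[-0.35,0.06,3],[0,0,0]],[0,[-0.35,0.06,6],[0,0,0]],[0,[-0.35,0.06,9],[0,0,0]],[0,[-0.35,0.06,10.9],[0,0,0]],[0,[-0.35,0.06,10.9],[0,0,0]],[120,[-0.35,0.06,10.9],[0,0,0]],[255,[-0.35,0.06,10.9],[0,0,0]],[255,[-0.35,0.06,10.9],[0,0,0]],[255,[-0.35,0.06,10.9],[0,0,0]],[255,[-0.35,0.06,10.9],[0,0,0]],[255,[-0.35,0.06,10.9],[0,0,0]],[255,[-0.35,0.06,10.9],[0,0,0]]], squeeze=30)

```text
clock: 7.33
eef_pos: [497.7, 266.3, 98.1]
tcp_rot: [3.141, 0.003, -2.989]
contact_force: [-1.2, -2.1, 5.8]
opening: 0.492
```

```bash
python3 - <<'E'
from go import *
save('wrist','w7');st()
E
```

```text
t 7.38 pos [497.7 266.3  98.1] rpy [ 3.141e+00  3.000e-03 -2.989e+00] F [-0.6 -2.2  5.6] op 0.494
```

View pics/w7.png

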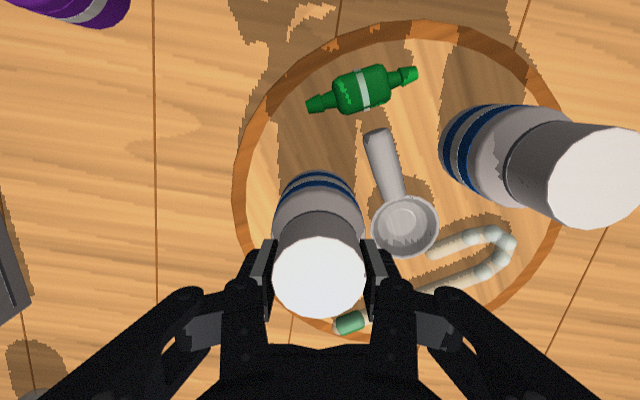

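>>> play_rows(rows=[[255,[0,0,-1],[0,0,0]],[255,[0,0,-3],[0,0,0]],[255,[0,0,-6],[0,0,0]],[255,[0,0,-8.5],[0,0,0]],[255,[0,0,-10],[0,0,0]],[255,[0,0,-10.5],[0,0,0]],[255,[0,0,-10.5],[0,0,0]],[255,[0,0,-10.5],[0,0,0]],[255,[0,0,-10.5],[0,0,0]],[255,[0,0,-10.5],[0,0,0]],[255,[0,0,-10.5],[0,0,0]],[255,[0,0,-10.5],[0,0,0]]])

```text
clock: 8.38
eef_pos: [496.2, 265.9, 200.5]
tcp_rot: [-3.141, -0.001, -2.989]
contact_force: [0.3, 0.9, -1.2]
opening: 0.493
```

```bash
python3 - <<'E'
from go import *
F=[]
for i in range(6):
    if i==0: save('wrist','w8')
    else: grab_frame('top')
    s=readout.sense();F.append(np.r_[s['contact_force'],s['joint_efforts'][1:3]])
print(np.array(F).round(2),np.mean(F,0).round(2));st()
E
```

```text
[[-7.200e-01  7.800e-01 -3.600e-01 -5.396e+01 -3.212e+01]
 [ 1.100e-01  8.700e-01  7.000e-02 -5.392e+01 -3.213e+01]
 [ 3.000e-02 -1.300e-01  2.000e-02 -5.389e+01 -3.215e+01]
 [ 5.000e-02  1.800e-01  1.900e-01 -5.388e+01 -3.216e+01]
 [-1.000e+00  3.700e-01 -5.100e-01 -5.388e+01 -3.218e+01]
 [-3.200e-01  3.200e-01 -6.000e-01 -5.389e+01 -3.219e+01]] [ -0.31   0.4   -0.2  -53.9  -32.16]
t 8.68 pos [496.5 266.1 201.2] rpy [-3.142 -0.    -2.989] F [-0.3  0.3 -0.6] op 0.492
```

View pics/w8.png

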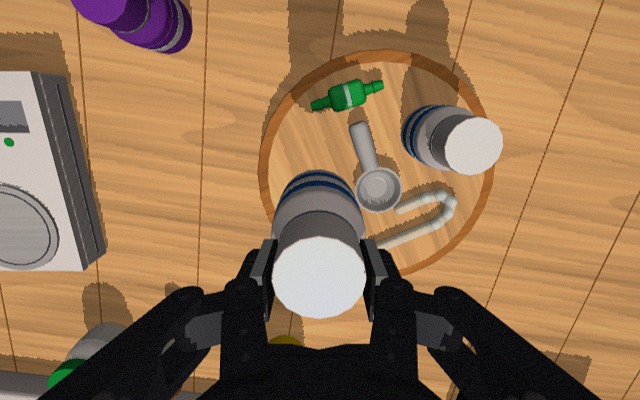

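Mean Fz is −0.2 N with bottle_2 lifted, where the full one would read at least −1.7 N. So this is the empty one and it goes to the tub, keeping well above everything on the way.

```bash
python3 go.py 508.5 -364 205 3.295
```

```text
t 8.68 pos [496.5 266.1 201.2] rpy [-3.142 -0.    -2.989] F [-0.3  0.3 -0.6] op 0.492
shift cm [  8.37 -62.46  -0.38] rot [-0.    -0.    -0.001] rows 15.1 0.0
```

>>> play_rows(rows=[[255,[0.3,-2,-0.4],[0,0,0]],[255,[0.8,-6,-0.4],[0,0,0]],[255,[1.3,-10,-0.4],[0,0,0]],[255,[1.9,-14,-0.4],[0,0,0]],[255,[2.4,-18,-0.4],[0,0,0]],[255,[2.9,-22,-0.4],[0,0,0]],[255,[3.5,-26,-0.4],[0,0,0]],[255,[4,-30,-0.4],[0,0,0]],[255,[4.6,-34,-0.4],[0,0,0]],[255,[5.1,-38,-0.4],[0,0,0]],[255,[5.6,-42,-0.4],[0,0,0]],[255,[6.2,-46,-0.4],[0,0,0]]])

```text
clock: 9.68
eef_pos: [504.8, -200.1, 205.5]
tcp_rot: [-3.141, 0.001, -2.989]
contact_force: [1.4, 0.1, -0.8]
opening: 0.497
```

```bash
python3 go.py 508.5 -364 205 3.295
```

```text
t 9.68 pos [ 504.8 -200.1  205.5] rpy [-3.141e+00  1.000e-03 -2.989e+00] F [ 1.4  0.1 -0.8] op 0.497
shift cm [  2.12 -16.25   0.06] rot [-0.     0.001 -0.001] rows 3.9 0.0
```

>>> play_rows(rows=[[255,[0.6,-4.1,0],[0,0,0]],[255,[1.1,-8.2,0],[0,0,0]],[255,[1.7,-12.3,0],[0,0,0]],[255,[2.1,-15.5,1],[0,0,0]],[255,[2.2,-16.4,4],[0,0,0]],[255,[2.2,-16.4,8],[0,0,0]],[255,[2.2,-16.4,11],[0,0,0]],[255,[2.2,-16.4,12.3],[0,0,0]],[255,[2.2,-16.4,12.5],[0,0,0]],[255,[2.2,-16.4,12.5],[0,0,0]],[255,[2.2,-16.4,12.5],[0,0,0]]])

```text
clock: 10.6
eef_pos: [509.3, -364.0, 82.1]
tcp_rot: [-3.14, 0.002, -2.989]
contact_force: [1.2, -1.1, 0.7]
opening: 0.495
```

```bash
python3 - <<'E'
from go import *
save('wrist','w9');st()
E
```

```text
t 10.65 pos [ 509.6 -364.2   82.5] rpy [-3.139e+00  2.000e-03 -2.989e+00] F [-0.5 -0.3 -0.1] op 0.493
```

View pics/w9.png

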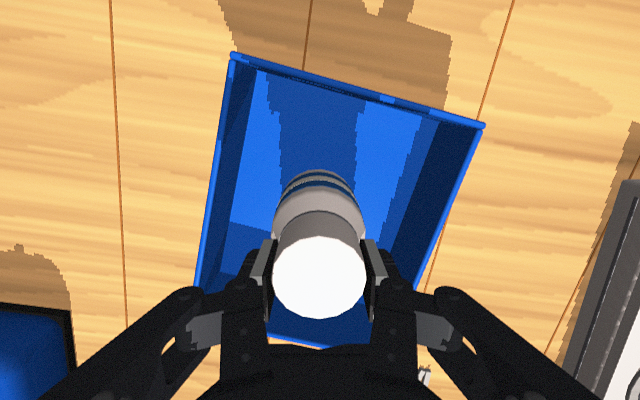

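>>> play_rows(rows=[[255,[0,0,0.3],[0,0,0]],[255,[0,0,0.5],[0,0,0]],[255,[0,0,0.5],[0,0,0]],[150,[0,0,0.5],[0,0,0]],[0,[0,0,0.5],[0,0,0]],[0,[0,0,0.5],[0,0,0]],[0,[0,0,0.5],[0,0,0]],[0,[0,0,0.5],[0,0,0]],[0,[0,0,-3],[0,0,0]],[0,[0,0,-7],[0,0,0]],[0,[0,0,-11],[0,0,0]],[0,[0,0,-12.5],[0,0,0]]])

```text
clock: 11.65
eef_pos: [509.9, -364.8, 210.8]
tcp_rot: [-3.137, 0.005, -2.989]
contact_force: [1.2, -1.4, 1.1]
opening: 0.998
```

```bash
python3 - <<'E'
from go import *
save('wrist','w10');plan(435.4,369.3,208,3.295)
E
```

```text
t 11.7 pos [ 510.6 -365.3  212.1] rpy [-3.135  0.006 -2.989] F [ 1.5 -0.2  2.4] op 0.997
shift cm [-3.700e+00  7.375e+01 -2.000e-02] rot [-0.006  0.006 -0.001] rows 17.7 0.1
```

View pics/w10.png

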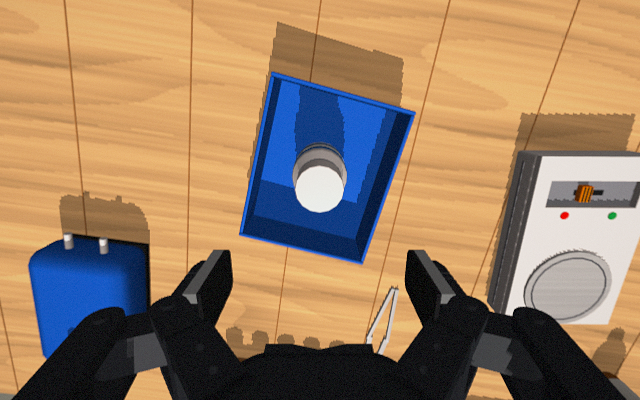

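The empty bottle stands in the tub at (320,180), and the switch is still at the red dot. Next is bottle_1.

>>> play_rows(rows=[[0,[-0.2,4.1,0],[0,0,0]],[0,[-0.4,8.2,0],[0,0,0]],[0,[-0.6,12.3,0],[0,0,0]],[0,[-0.8,16.4,0],[0,0,0]],[0,[-1,20.5,0],[0,0,0]],[0,[-1.2,24.6,0],[0,0,0]],[0,[-1.4,28.7,0],[0,0,0]],[0,[-1.6,32.8,0],[0,0,0]],[0,[-1.8,36.9,0],[0,0,0]],[0,[-2,41,0],[0,0,0]],[0,[-2.3,45.1,0],[0,0,0]],[0,[-2.5,49.2,0],[0,0,0]]])

```text
clock: 12.7
eef_pos: [457.5, 128.5, 205.1]
tcp_rot: [-3.142, 0.0, -2.989]
contact_force: [1.3, -0.2, -0.1]
opening: 1.001
```

>>> play_rows(rows=[[0,[-0.2,4.1,0],[0,0,0]],[0,[-0.4,8.2,0],[0,0,0]],[0,[-0.6,12.3,0],[0,0,0]],[0,[-0.8,16.4,0],[0,0,0]],[0,[-1,20.5,0],[0,0,0]],[0,[-1.2,23.6,0],[0,0,0]],[0,[-1.2,24.5,0],[0,0,0]],[0,[-1.2,24.5,0],[0,0,0]],[0,[-1.2,24.5,0],[0,0,0]],[0,[-1.2,24.5,0],[0,0,0]]])

```text
clock: 13.53
eef_pos: [432.8, 369.1, 204.9]
tcp_rot: [-3.141, -0.001, -2.99]
contact_force: [0.0, -0.2, 0.3]
opening: 0.997
```

```bash
python3 - <<'E'
from go import *
save('wrist','w11');s=st()
p,d,P=world('w11')
m=region(P,(d>0)&(P[...,2]>120)&(P[...,2]<132),(435,369.5),40)
c=cv2.minEnclosingCircle(P[m][:,:2].astype(np.float32));print(c)
plan(435.4,369.2,98,3.295)
F=[]
for i in range(4):
    grab_frame('top');F.append(readout.sense()['contact_force'])
print(np.mean(F,0))
E
```

```text
t 13.58 pos [433.  369.  205.1] rpy [-3.141e+00 -1.000e-03 -2.991e+00] F [-0.2 -0.6  0.3] op 1.002
((434.94219970703125, 369.6505126953125), 21.35279083251953)
t 13.58 pos [433.  369.  205.1] rpy [-3.141e+00 -1.000e-03 -2.991e+00] F [-0.2 -0.6  0.3] op 1.002
shift cm [-2.400e-01 -1.000e-02  1.071e+01] rot [-0.001 -0.001 -0.002] rows 2.6 0.0
[-0.16796036  0.22623968  0.31321014]
```

View pics/w11.png

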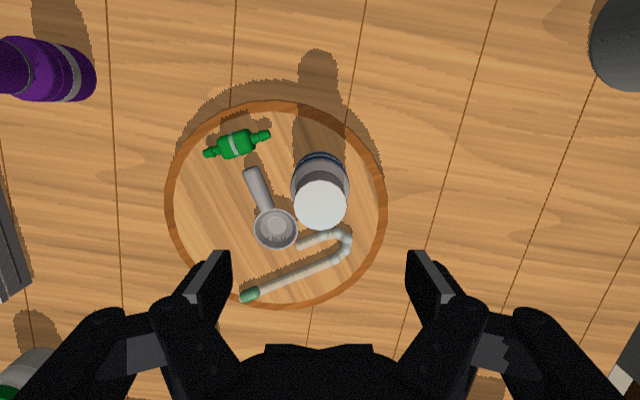

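Bottle_1's cap is at (320,205) and measures (435,369.5), so the tool is aligned. Grip and lift.

>>> play_rows(rows=[[0,[-0.22,0.03,3],[0,0,0]],[0,[-0.22,0.03,6],[0,0,0]],[0,[-0.22,0.03,9],[0,0,0]],[0,[-0.22,0.03,10.5],[0,0,0]],[0,[-0.22,0.03,10.5],[0,0,0]],[120,[-0.22,0.03,10.5],[0,0,0]],[255,[-0.22,0.03,10.5],[0,0,0]],[255,[-0.22,0.03,10.5],[0,0,0]],[255,[-0.22,0.03,10.5],[0,0,0]],[255,[-0.22,0.03,10.5],[0,0,0]],[255,[-0.22,0.03,10.5],[0,0,0]],[255,[-0.22,0.03,10.5],[0,0,0]]], squeeze=40)

```text
clock: 14.78
eef_pos: [436.1, 371.8, 102.1]
tcp_rot: [3.14, 0.003, -2.989]
contact_force: [0.9, -1.4, 5.8]
opening: 0.488
```

>>> play_rows(rows=[[255,[0,0,-1],[0,0,0]],[255,[0,0,-3],[0,0,0]],[255,[0,0,-6],[0,0,0]],[255,[0,0,-8.5],[0,0,0]],[255,[0,0,-10],[0,0,0]],[255,[0,0,-10.5],[0,0,0]],[255,[0,0,-10.5],[0,0,0]],[255,[0,0,-10.5],[0,0,0]],[255,[0,0,-10.5],[0,0,0]],[255,[0,0,-10.5],[0,0,0]],[255,[0,0,-10.5],[0,0,0]],[255,[0,0,-10.5],[0,0,0]]])

```text
clock: 15.78
eef_pos: [434.8, 371.0, 204.5]
tcp_rot: [-3.141, -0.001, -2.989]
contact_force: [-1.0, 0.4, -2.0]
opening: 0.489
```

```bash
python3 - <<'E'
from go import *
F=[]
for i in range(6):
    if i==0: save('wrist','w12')
    else: grab_frame('top')
    s=readout.sense();F.append(s['contact_force'])
print(np.array(F).round(2),np.mean(F,0).round(2));plan(600.4,-53.6,205,3.295)
E
```

```text
[[-0.2   0.25 -2.92]
 [-0.16 -1.17 -2.36]
 [-0.37  0.36 -2.33]
 [-0.05 -0.24 -2.52]
 [-0.1   0.7  -3.  ]
 [-0.63 -0.68 -2.31]] [-0.25 -0.13 -2.57]
t 16.08 pos [435.1 371.2 205.2] rpy [-3.142 -0.    -2.989] F [-0.6 -0.7 -2.3] op 0.484
shift cm [-9.90e+00 -4.45e+01  2.00e-02] rot [-0.    -0.    -0.001] rows 10.9 0.0
```

View pics/w12.png

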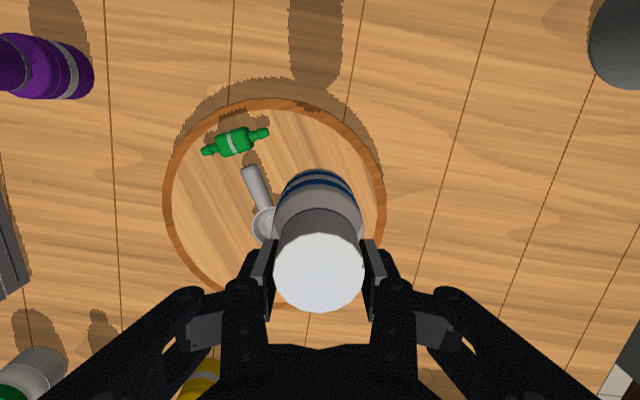

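Mean Fz is −2.6 N, about 260 g, so bottle_1 is the full one. Before carrying it I'll check where the cap sits relative to the tool.

```bash
python3 - <<'E'
from m import *
for f,t in(('w12',(435.1,371.2,205.2)),('w8',(496.5,266.1,201.2))):
    p,d,P=world(f);z=P[...,2]
    m=(d>0)&(z>t[2]+10)&(z<t[2]+40)&(p.min(-1)>150)
    m=region(P,m,t[:2],45);print(m.sum(),np.median(z[m]));k=m&(abs(z-np.median(z[m]))<4)
    q=P[k];c=cv2.minEnclosingCircle(q[:,:2].astype(np.float32));print(f,c,np.array(c[0])-t[:2],q[:,0].min(),q[:,0].max(),q[:,1].min(),q[:,1].max())
E
```

```text
5691 229.1024597642916
w12 ((433.4122009277344, 370.59710693359375), 21.096012115478516) [-1.68779907 -0.60289307] 412.7919969004478 454.0612250224692 349.81206718241884 391.04376742118194
5999 228.96886999566652
w8 ((494.8379821777344, 265.3531494140625), 21.378414154052734) [-1.66201782 -0.74685059] 473.8823164317188 516.0626416737983 244.5804567113253 286.0267916705255
```

>>> play_rows(rows=[[255,[-0.5,-2,0],[0,0,0]],[255,[-1.3,-6,0],[0,0,0]],[255,[-2.2,-10,0],[0,0,0]],[255,[-3.1,-14,0],[0,0,0]],[255,[-4,-18,0],[0,0,0]],[255,[-4.9,-22,0],[0,0,0]],[255,[-5.8,-26,0],[0,0,0]],[255,[-6.7,-30,0],[0,0,0]],[255,[-7.6,-34,0],[0,0,0]],[255,[-8.5,-38,0],[0,0,0]],[255,[-9.4,-42,0],[0,0,0]],[255,[-10,-44.4,0],[0,0,0]]])

```text
clock: 17.08
eef_pos: [602.4, -56.3, 205.5]
tcp_rot: [-3.14, 0.001, -2.991]
contact_force: [0.3, 0.8, -2.5]
opening: 0.488
```

>>> play_rows(rows=[[255,[0,0,0],[0,0,0]],[255,[0,0,2],[0,0,0]],[255,[0,0,4],[0,0,0]],[255,[0,0,6],[0,0,0]],[255,[0,0,7],[0,0,0]],[255,[0,0,7],[0,0,0]],[255,[0,0,7],[0,0,0]],[255,[0,0,7],[0,0,0]]])

```text
clock: 17.75
eef_pos: [602.0, -52.2, 136.4]
tcp_rot: [-3.141, 0.002, -2.989]
contact_force: [-0.0, -0.1, -3.2]
opening: 0.489
```

```bash
python3 - <<'E'
from go import *
save('wrist','w13');save('side','s13')
q=np.load('s13.npz')['p'];cv2.imwrite('pics/c13.png',np.hstack([cv2.resize(q[100:260,260:420],(400,400)),cv2.resize(np.load('w13.npz')['p'][:,120:520],(400,400))])[...,::-1])
plan(601.3,-53.2,124.6,3.295)
E
```

```text
t 17.85 pos [602.1 -52.3 136.6] rpy [-3.141e+00  2.000e-03 -2.989e+00] F [ 0.5  0.1 -2.4] op 0.49
shift cm [ 0.1  -0.07  1.2 ] rot [-0.     0.002 -0.001] rows 0.3 0.0
```

View pics/c13.png

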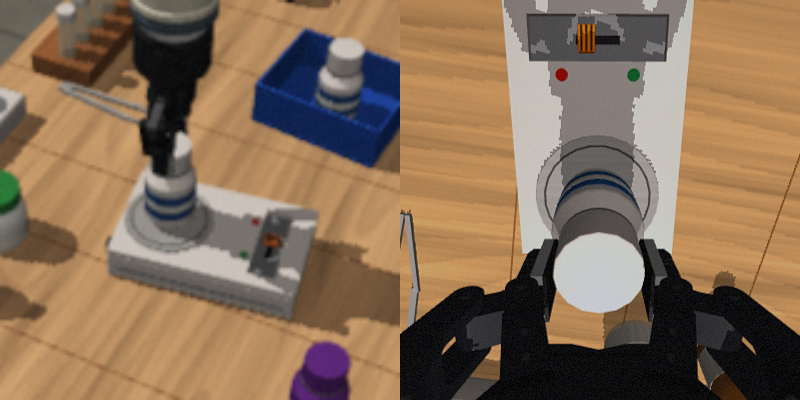

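The bottle hangs over the ring, the empty one is standing in the tub, and the switch is at the red dot. Now I lower it to contact.

>>> play_rows(rows=[[255,[0.1,-0.05,0.4],[0,0,0]],[255,[0.1,-0.05,0.8],[0,0,0]],[255,[0.1,-0.05,1.1],[0,0,0]],[255,[0.1,-0.05,1.2],[0,0,0]],[255,[0.1,-0.05,1.2],[0,0,0]],[255,[0.1,-0.05,1.2],[0,0,0]]])

```text
clock: 18.35
eef_pos: [601.1, -53.3, 125.1]
tcp_rot: [-3.141, 0.002, -2.989]
contact_force: [-4.2, -0.1, 14.0]
opening: 0.489
```

>>> play_rows(rows=[[255,[0,0,-0.07],[0,0,0]],[200,[0,0,-0.07],[0,0,0]],[80,[0,0,-0.07],[0,0,0]],[0,[0,0,-0.07],[0,0,0]],[0,[0,0,-0.07],[0,0,0]],[0,[0,0,-0.07],[0,0,0]],[0,[0,0,-1],[0,0,0]],[0,[0,0,-3.5],[0,0,0]],[0,[0,0,-7],[0,0,0]],[0,[0,0,-10],[0,0,0]],[0,[0,0,-11],[0,0,0]],[0,[0,0,-11],[0,0,0]]])

```text
clock: 19.35
eef_pos: [602.2, -53.2, 237.1]
tcp_rot: [-3.14, 0.006, -2.989]
contact_force: [-0.2, 0.5, -0.2]
opening: 0.998
```

```bash
python3 - <<'E'
from go import *
save('wrist','w14')
p,d,P=world('w14');z=P[...,2]
m=region(P,(d>0)&(z>143)&(z<155),(600.4,-53.6),60);print(m.sum(),cv2.minEnclosingCircle(P[m][:,:2].astype(np.float32)),np.median(z[m]))
# on-side button at -8: centre
t=np.radians(8.8);s=np.array([484.7,-71.5])+(-8)*np.array([-np.sin(t),np.cos(t)]);print(s)
plan(*s,200,3.295)
E
```

```text
2064 ((597.907958984375, -55.47240447998047), 21.393341064453125) 146.94613965356598
[485.92388669 -79.40582705]
t 19.4 pos [601.  -53.1 234.7] rpy [-3.141e+00  3.000e-03 -2.989e+00] F [-0.2 -0.5 -0.4] op 1.005
shift cm [11.78 -0.85  3.44] rot [-0.001  0.003 -0.001] rows 2.9 0.0
```

View pics/w14.png

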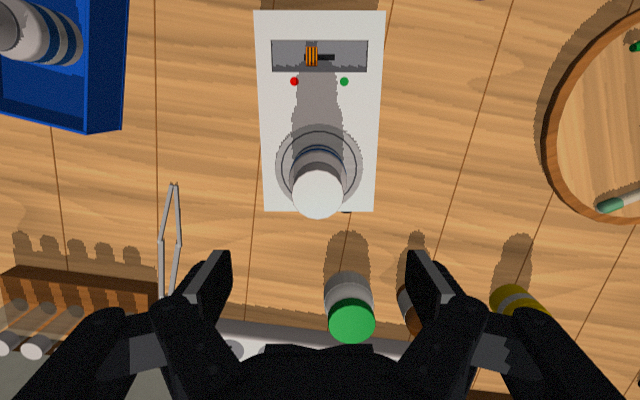

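The bottle stands upright inside the ring, with its cap at (318,193) and about 3 mm off centre. The switch is at red. Next I move over the switch.

>>> play_rows(rows=[[0,[4,-0.3,0],[0,0,0]],[100,[8,-0.6,0],[0,0,0]],[175,[11.8,-0.9,0],[0,0,0]],[175,[11.8,-0.9,0],[0,0,0]],[175,[11.8,-0.9,4],[0,0,0]],[175,[11.8,-0.9,8],[0,0,0]],[175,[11.8,-0.9,12],[0,0,0]],[175,[11.8,-0.9,15.5],[0,0,0]],[175,[11.8,-0.9,17.5],[0,0,0]],[175,[11.8,-0.9,18],[0,0,0]],[175,[11.8,-0.9,18],[0,0,0]],[175,[11.8,-0.9,18],[0,0,0]]], squeeze=20)

```text
clock: 20.4
eef_pos: [484.9, -79.8, 53.3]
tcp_rot: [3.141, -0.001, -2.989]
contact_force: [1.2, -0.8, 0.2]
opening: 0.312
```

```bash
python3 - <<'E'
from go import *
save('wrist','w15')
p=np.load('w15.npz')['p'];cv2.imwrite('pics/c15.png',cv2.resize(p[170:370,180:440],None,fx=3,fy=3,interpolation=cv2.INTER_CUBIC)[...,::-1])
plan(485.9,-79.4,40.2,3.295)
E
```

```text
t 20.45 pos [485.6 -80.   54.1] rpy [-3.141e+00  1.000e-03 -2.989e+00] F [-0.8 -0.1  0. ] op 0.312
shift cm [-0.03  0.05  1.39] rot [-0.     0.001 -0.001] rows 0.3 0.0
```

View pics/c15.png

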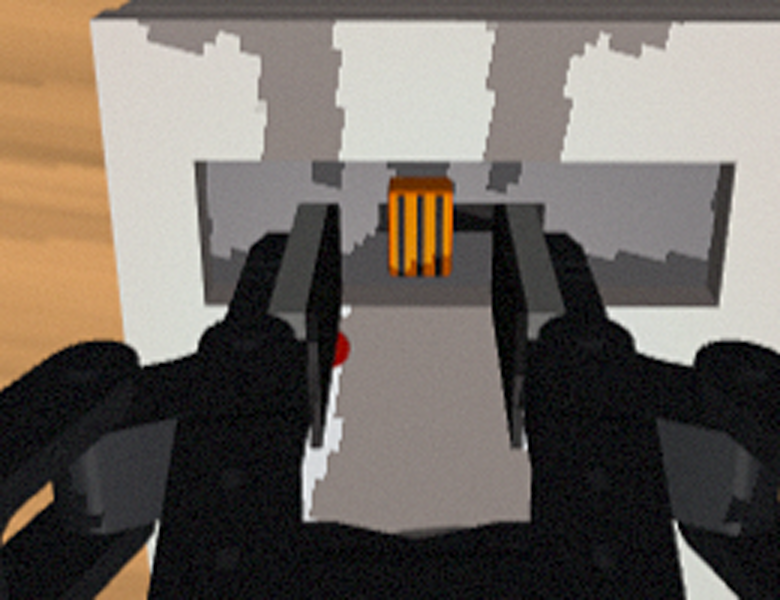

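The fingers straddle the button and the pocket is clear on both sides. I descend and push to the green side.

>>> play_rows(rows=[[175,[0,0,0.5],[0,0,0]],[175,[0,0,1],[0,0,0]],[175,[0,0,1.39],[0,0,0]],[175,[0,0,1.39],[0,0,0]],[175,[0,0.4,1.39],[0,0,0]],[175,[0,0.8,1.39],[0,0,0]],[175,[0,1.2,1.39],[0,0,0]],[175,[0,1.6,1.39],[0,0,0]],[175,[0,2,1.39],[0,0,0]],[175,[0,2.2,1.39],[0,0,0]],[175,[0,2.2,1.39],[0,0,0]]])

```text
clock: 21.37
eef_pos: [481.7, -57.6, 39.5]
tcp_rot: [3.141, 0.0, -2.989]
contact_force: [0.3, 0.9, -0.5]
opening: 0.317
```

>>> play_rows(rows=[[175,[0,0.1,0],[0,0,0]],[175,[0,0.2,0],[0,0,0]],[175,[0,0.2,0],[0,0,0]]])

```text
clock: 21.62
eef_pos: [481.5, -56.1, 39.4]
tcp_rot: [3.142, 0.0, -2.989]
contact_force: [-0.5, -0.6, 0.4]
opening: 0.314
```

>>> play_rows(rows=[[175,[0,0.1,0],[0,0,0]],[175,[0,0.2,0],[0,0,0]],[175,[0,0.2,0],[0,0,0]]])

```text
clock: 21.87
eef_pos: [481.4, -55.6, 39.5]
tcp_rot: [-3.139, 0.0, -2.988]
contact_force: [0.3, -12.9, -0.7]
opening: 0.316
```

```bash
python3 - <<'E'
from go import *
save('wrist','w16');st()
p=np.load('w16.npz')['p'];cv2.imwrite('pics/c16.png',cv2.resize(p[170:370,180:440],None,fx=3,fy=3,interpolation=cv2.INTER_CUBIC)[...,::-1])
E
```

```text
t 21.92 pos [481.4 -55.6  39.4] rpy [-3.14   0.    -2.988] F [  0.3 -13.2   0.4] op 0.316
```

View pics/c16.png

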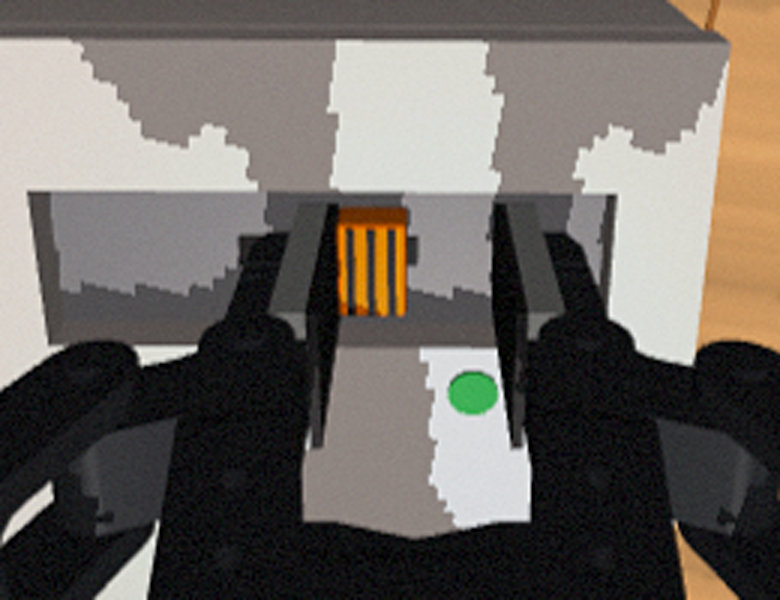

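The force is 13 N with the button against its + stop. The outer finger is still clear of the pocket end at (605,270), so the stop is what is pushing back. I back off and lift.

>>> play_rows(rows=[[175,[0,-0.3,0],[0,0,0]],[175,[0,-0.4,-0.3],[0,0,0]],[175,[0,-0.4,-2],[0,0,0]],[175,[0,-0.4,-5],[0,0,0]],[175,[0,-0.4,-9],[0,0,0]],[100,[0,-0.4,-13],[0,0,0]],[0,[0,-0.4,-17],[0,0,0]],[0,[0,-0.4,-20],[0,0,0]],[0,[0,-0.4,-20],[0,0,0]],[0,[0,-0.4,-20],[0,0,0]],[0,[0,-0.4,-20],[0,0,0]]])

```text
clock: 22.83
eef_pos: [481.1, -57.9, 238.9]
tcp_rot: [3.141, -0.001, -2.989]
contact_force: [0.6, -0.0, -0.7]
opening: 0.995
```

```bash
python3 - <<'E'
from go import *
save('wrist','w17');save('side','s17');save('top','t17');st()
p=np.load('w17.npz')['p'];q=np.load('s17.npz')['p']
cv2.imwrite('pics/c17.png',np.hstack([cv2.resize(p[100:300,220:420],(400,400),interpolation=cv2.INTER_CUBIC),cv2.resize(q[80:380,190:490],(400,400))])[...,::-1])
c=np.load('w17.npz');F=200/np.tan(np.radians(c['v'])/2);M=c['M']
def pl(u,v,h):
    r=M[:3,:3]@np.array([(u-c['cx'])/F,(v-c['cy'])/F,1]);o=M[:3,3];return (o+r*(h-o[2])/r[2])[:2]
hsv=cv2.cvtColor(p,cv2.COLOR_RGB2HSV);mm=cv2.inRange(hsv,(5,170,120),(22,255,255));mm[:100]=0;mm[230:]=0;mm[:,:260]=0;mm[:,380:]=0
n,l,sx,ce=cv2.connectedComponentsWithStats(cv2.dilate(mm,np.ones((3,3))))
t=np.radians(8.8)
for i in range(1,n):
    w=pl(*ce[i],46);print(sx[i],(w-[484.7,-71.5])@[-np.sin(t),np.cos(t)])
p,d,P=world('w17');z=P[...,2];m=region(P,(d>0)&(z>143)&(z<155),(600.4,-53.6),60);print(m.sum(),cv2.minEnclosingCircle(P[m][:,:2].astype(np.float32)))
E
```

```text
t 22.98 pos [480.7 -58.  237.8] rpy [ 3.141e+00 -3.000e-03 -2.989e+00] F [0.4 0.3 0.7] op 0.998
[364  99  14  62 202] 70.73061173877622
[308 163  12  18 215] 7.914737471790884
1449 ((599.1038208007812, -55.489097595214844), 22.09079360961914)
```

View pics/c17.png

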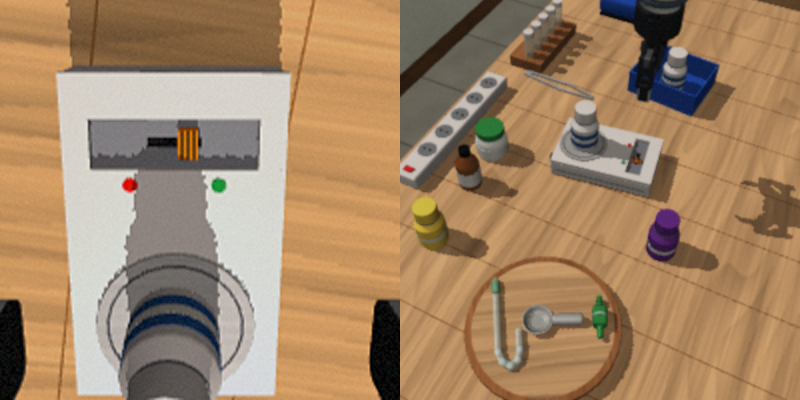

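The switch is at +7.9 mm, fully on. The full bottle is upright inside the ring, the empty one is in the tub, and the other things are where they were. Handing in.

```bash
python3 -c "
from rig import r
print(r.sign_off())"
```

```text
the job is handed in; nothing more can be done
None
```

The job is done and handed in at about 23 s of the 72 s allowed; the sign-off gave no verdict.

- **Switch off:** I pushed the button to the red stop first. The force rose to about 12.6 N there, and the picture showed the button about 8 mm to the red side.
- **Empty bottle:** lifted, bottle_2 read −0.2 N, so it is the empty one. It stands in the blue tub.
- **Full bottle:** bottle_1 read −2.6 N, about 260 g, so it is the full one. It stands upright inside the ring, about 2–3 mm off centre by the camera, with about 14 mm of room all round.
- **Switch on:** with the bottle standing there, I pushed the button to the green stop. The force reached 13 N, and the button measured +7.9 mm against 8 mm for fully on.

**Last checks:** the gripper was open and clear of everything. By eye in the side view, all the other things were where they had been. No check failed. One small disagreement: with a bottle gripped, the camera put its axis about 1.8 mm from the tool position. That is within the calibration error, and I allowed for part of it when placing.

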